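# Uncover the key switch and hold the key turned

### The arm

A 7-joint arm with a two-finger parallel gripper is mounted at the origin on a cart in front of the work surface, level with it; the furniture and walls round the work are solid. World frame = base frame: x ahead of the robot, y to its left, z up, the work surface at z = 0. Lengths are in m, angles in rad, forces in N, time in s.
With the tool pointing down it reaches from about 0.4 to 0.875 m from the base axis. Payload 19.3 kg.
Tool frame: the origin (TCP) lies at the very end of the fingers, on their centre line; the grasp point (between the pads) lies 19 mm behind it; z points along the fingers, y is the direction in which the jaws open and shut (so a half turn about z gives the same grasp; the last joint's range is limited). The gripper opens to 85 mm and grips with 20 to 120 N. Pads are 22 mm wide; open, the fingers measure 114 mm over their backs; the gripper's body (76 mm by 85 mm) begins 54 mm behind the grasp point. The pads swing forward as they close: fully open they stand 13 mm farther back than shut.
Start: joints at [1.215, 0.521, -0.036, 1.599, 0.021, 1.021, -0.113], TCP at [0.176, -0.6, 0.231] pointing down, gripper open.
Joint ranges: [-2.91, 2.91], [-0.3, 2.13], [-1.5, 1.42], [0.17, 2.43], [-1.26, 4.41], [0.16, 1.93], [-2.52, 2.52]. Speed limits (rad/s): [1.89, 1.89, 2.39, 2.39, 3.01, 3.01, 3.01].

### API

Orientations are given as [roll, pitch, yaw] about the fixed x, y, z axes, in that order (R = Rz(yaw) Ry(pitch) Rx(roll)).
In Python, from workcell import bot, vision, job_done gives the robot as it stands.
- The arm moves only by the tool arm_command, never from a script. Its arguments are lists of equal length, an entry for each row: "gripper": the finger opening in cm, from 0 to 8.54; "slide": the shift along the tool's x, y, z in cm, a list of three; "turn": the turn, a rotation vector about the tool's x, y, z in degrees, a list of three. A call has 1 to 5 rows; each row is the pose to reach, as a shift and turn from the pose commanded when the call began, along the tool's axes at that moment; what a row does not reach only later rows make up. A row lasts 1/8 s, in which the tool goes at most 62.5 mm and 10.7 degrees, less where a joint would pass 70% of its speed; a pose out of reach is approached as far as the arm can. A call with a gripper value outside its range is refused whole. The fingers move at their own pace and stop on an object; "force" is the grip in N (left out, the last holds). Time passes only in rows, so rows that repeat a pose let the fingers close. It gives the time, the measured TCP pose, the force and the opening at its end, in the units of the state.
- bot.observe(): the state, without advancing time (a new reading comes with each control period).
- vision.grab_frame(name): name is "side" or "top"; returns the picture (384x512x3 uint8, blue, green, red); there is no depth.
- vision.camera_model(name): a dict with "mtx" (3x3 intrinsics, pixels), "T" (4x4, takes a point from camera to world coordinates). Camera axes: x right, y down, z forward; pixel columns grow to the right and rows downward; lengths in m; the calibration is good to about 2 mm. A picture is of the moment at which its call begins. camera_model takes no time and is no camera call.
- job_done(): hands the job in, once; it reports no verdict.
The state is a dict: "clock": time; "qpos": joint angles; "qd": joint speeds; "joint_efforts": joint torques, N m; "position": TCP position; "tool_rot": TCP orientation; "force": force on the tool from outside, world axes, zero at the start; "moment": the same for the moment, N m; "grip_width": finger opening in m.
Only numpy, scipy, OpenCV 4.12 (cv2) and the standard library are available. Lean on these libraries where they do the work, as an engineer would, in place of code of your own. Each camera call takes 0.05 s, during which the arm holds its last target. There are 200 camera calls.

### The job

Lift the loose cover plate off the two pins of the key-switch box and lay it flat, handle up, on the chopping board. Then take the key from its wooden block, push it into the keyhole past the sticky pins until its collar meets the box, turn it a quarter turn clockwise as far as it goes, and finish while still holding it turned against its spring. Leave the garlic, tin, tape and salt shaker where they are.

Things in the scene. Friction and masses are not known exactly. Their poses are not given: they have to be found in the camera images.
- switch_box: Key-switch box, white plastic, fixed to the worktop: 100 (x) x 130 (y) x 60 mm high; origin under its centre, z up. Two steel pins, 6 in diameter, stand on its top at y = +48 and -48 on shoulders 3 high, and end 15 mm above the top face; the cover plate lies on the shoulders. A steel trim ring with a black mark round the keyhole turns with the plug.
- lock_mouth (a point): Keyhole mouth, the centre of the box's top face (60 mm above the worktop), axes as the box. Chamfered slot 28 long (y), 7 wide (x), fixed and straight down for 28; below it a slotted plug turns. Sprung sticky pins 9 and 20 down at both slot ends: each pair takes about 10 to 20 N of push (a small twist while pressing may help), then draws the key down. The key turns only within 3 mm of home.
- lock_plug (a joint): Plug of the lock: 0 with the keyhole lined up, growing as the key is turned clockwise seen from above, to a stop at 1.48 rad. A spring returns it to 0 (0.04 N m at 0, 0.16 N m at the stop). The key has about 0.1 rad of play in it, so the key turns about 1.55 rad in all.
- cover_tab (a point): Grip point of the loose white cover plate that lies on the box's pins and hides the keyhole: plate 80 (x) x 120 (y) x 4 mm, square holes of 10 at y = +48 and -48. On its middle stands a grey tab 12 thick (x), 40 long (y), 34 mm high. This point lies in the tab, 24 above the plate's underside, 14 below the tab's top. z up, axes along the box's at the start. About 0.12 kg.
- key_bow (a point): Centre of the key's flat black plastic bow: 10 thick (x), 34 wide (y), 34 mm high; z up. The steel collar's underside (14 in diameter) is 40 below, the tip 88 below. Shank 5 in diameter; at the tip two bits, 24 wide over all (y), 5 thick (x), 17 mm high, tapered downward. The same after a half turn. In the lock its y lies along the slot; home, the collar rests on the box. 0.06 kg.
- key_block: Fixed wooden block 70 x 70 x 52 mm high, origin under its centre. The key stands upright, bow up, in a slot in its top, the collar on the block; it is free once lifted 48 mm.
- board: Wooden chopping board, fixed, 214 (x) x 301 (y) x 18 mm thick; origin under its centre, so its top is 18 mm above. The middle of it is free; a garlic bulb stands near its far right corner.
- garlic: Garlic bulb, 48 x 50 x 51 mm high, on the board near the far right corner, loose, bystander; origin under its centre.
- tin: Low food tin, 86 in diameter, 40 mm high, behind the task's things, loose, bystander; origin under its centre.
- tape: Roll of brown tape, 92 in diameter, 48 mm high, behind the task's things, loose, bystander; origin under its centre.
- shaker: Salt shaker, 44 in diameter, 90 mm high, behind and left, loose, bystander; origin under its centre.
Mind the look-alikes: they are no part of the job. What is shaped like the part that bears key_bow but pink or white is not meant.

How it is judged:
By the outcome, as a careful person would: the job done as asked, in the order asked, and still so for the second after the job is handed in, while the arm keeps its last pose, push and grip.
It also fails if it takes over 67 s, if anything falls off the work surface, if the arm or the gripper's body presses on something with over 40 N, if the wrist force passes 120 N, or if a joint passes its speed limit or range.

## Working session

There is one attempt and no reset: what is moved stays moved. The work goes in short steps, Python scripts to look and compute and a tool call to move; the robot and the scene stay as the last step left them, time stands still between calls to the robot, and variables do not carry over. Pictures are saved under pics/ and viewed, about 8 in all and at most 12, crops included, and the job is handed in when it is done.

Besides the shell and the picture viewer there is one more tool, called after ">>>" as name(argument=value, ...) on one line, values as JSON. arm_command: Moves the arm, as the interface text tells. Its arguments: {"type":"object","properties":{"gripper":{"type":"array","items":{"type":"number"}},"slide":{"type":"array","items":{"type":"array","items":{"type":"number"}}},"turn":{"type":"array","items":{"type":"array","items":{"type":"number"}}},"force":{"type":"number"}},"required":["gripper","slide","turn"]}

```bash
mkdir -p pics; ls
python3 - <<'E'
from workcell import bot, vision
import cv2,numpy as np
np.set_printoptions(precision=4,suppress=True)
for n in("side","top"):
    im=vision.grab_frame(n); cv2.imwrite(f"pics/{n}0.png",im)
    m=vision.camera_model(n); print(n,m["mtx"],m["T"])
print(bot.observe())
E
```

```text
pics
side [[495.0423   0.     251.5892]
 [  0.     495.0423 191.993 ]
 [  0.       0.       1.    ]] [[-0.953  -0.1492  0.2637  0.1802]
 [-0.3022  0.4043 -0.8633  1.2405]
 [ 0.0222 -0.9024 -0.4304  0.7212]
 [ 0.      0.      0.      1.    ]]
top [[368.8782   0.     249.1972]
 [  0.     368.8782 191.6271]
 [  0.       0.       1.    ]] [[ 0.0091 -0.9991  0.0406  0.5144]
 [-0.9999 -0.0086  0.0131 -0.042 ]
 [-0.0127 -0.0408 -0.9991  1.198 ]
 [ 0.      0.      0.      1.    ]]
{'clock': 0.1, 'qpos': array([ 1.2148,  0.5219, -0.0363,  1.5999,  0.0212,  1.0211, -0.1128]), 'qd': array([-0.0008, -0.0017, -0.0006,  0.0005, -0.0011,  0.0015, -0.0002]), 'joint_efforts': array([  0.0035, -92.8503,   1.9843, -37.0536,   0.0182,   0.0053,
         0.    ]), 'position': array([ 0.1761, -0.5994,  0.2308]), 'tool_rot': array([-3.1406,  0.0001,  0.2858]), 'force': array([-0.6728,  0.8376, -0.3901]), 'moment': array([-0.0364, -0.0295, -0.0306]), 'grip_width': 0.08544481103743704}
```

View pics/top0.png

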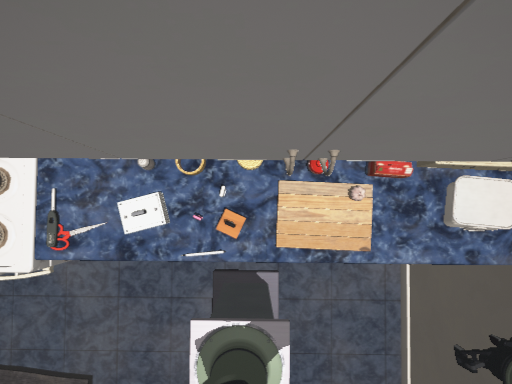

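View pics/side0.png

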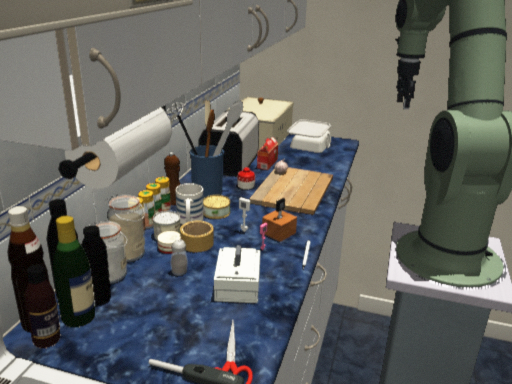

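Top view: box with cover at about (142,212), key block at (231,222) with decoy keys at (198,217) and (222,190), board at (325,215). Side view: cover tab at (238,256), black key bow at (281,205). I'll zoom in on both.

Run:
```python
import cv2,numpy as np
t=cv2.imread("pics/top0.png");s=cv2.imread("pics/side0.png")
r=lambda a:cv2.resize(a,(400,300),interpolation=cv2.INTER_CUBIC)
a=np.vstack([np.hstack([r(t[190:238,112:176]),r(t[198:246,200:264])]),np.hstack([r(s[235:310,190:290]),r(s[185:260,230:330])])])
cv2.imwrite("pics/z1.png",a)
```

```text
(no output)
```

View pics/z1.png

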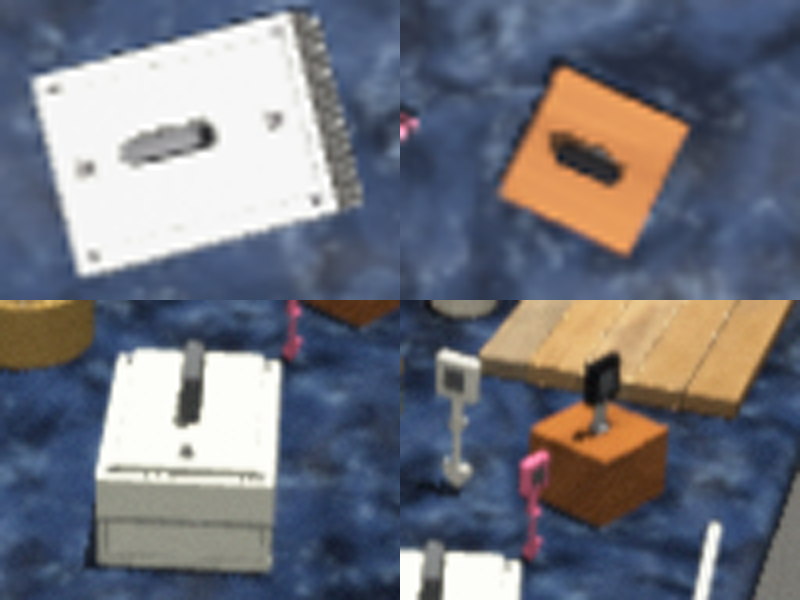

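Zoom: the box yaw is visible, both pins poke through the cover, the tab lies along the box's long axis and the black bow is on the orange block. Next I'll measure.

```bash
cat > h.py <<'E'
import cv2,numpy as np
from workcell import bot,vision
np.set_printoptions(precision=4,suppress=True)
def ray(n,uv):
    m=vision.camera_model(n);T=np.array(m["T"]);K=np.array(m["mtx"])
    d=T[:3,:3]@np.linalg.inv(K)@np.array([uv[0],uv[1],1.]);return T[:3,3],d
def cast(n,uv,z):
    o,d=ray(n,uv);return o+d*(z-o[2])/d[2]
def proj(n,p):
    m=vision.camera_model(n);T=np.array(m["T"]);q=T[:3,:3].T@(np.array(p)-T[:3,3]);q=np.array(m["mtx"])@q;return q[:2]/q[2]
def tri(a,b):
    (o1,d1),(o2,d2)=ray("side",a),ray("top",b)
    s=np.linalg.lstsq(np.c_[d1,-d2],o2-o1,rcond=None)[0]
    p,q=o1+s[0]*d1,o2+s[1]*d2
    return (p+q)/2,np.linalg.norm(p-q)
def big(mask,roi):
    x0,y0,x1,y1=roi;k=np.zeros_like(mask);k[y0:y1,x0:x1]=mask[y0:y1,x0:x1]
    c=max(cv2.findContours(k,cv2.RETR_EXTERNAL,cv2.CHAIN_APPROX_NONE)[0],key=cv2.contourArea)
    f=np.zeros_like(mask);cv2.drawContours(f,[c],-1,255,-1);return c,f,k
def rect(n,c,z):
    P=np.array([cast(n,p[0],z)[:2] for p in c],np.float32)
    (cx,cy),(w,h),a=cv2.minAreaRect(P*1000)
    return (cx,cy),(w,h),a
E
python3 - <<'E'
from h import *
t=cv2.imread("pics/top0.png");s=cv2.imread("pics/side0.png")
hsv=lambda i:cv2.cvtColor(i,cv2.COLOR_BGR2HSV)
ht,hs=hsv(t),hsv(s)
w=cv2.inRange(ht,(0,0,190),(180,40,255)); c,f,k=big(w,(112,190,176,238)); print("white",rect("top",c,.062))
tab=cv2.inRange(t,(0,0,0),(180,180,180))&f; c2,f2,_=big(tab,(128,205,152,222)); print("tab",rect("top",c2,.09),len(c2)); M=cv2.moments(c2);print(M["m10"]/M["m00"],M["m01"]/M["m00"])
o=cv2.inRange(ht,(3,100,120),(20,255,255)); c,f,k=big(o,(205,200,255,245)); print("block",rect("top",c,.052))
b=cv2.inRange(ht,(0,0,0),(180,255,110))&cv2.erode(f,np.ones((3,3))); c3,_,_=big(b,(205,200,255,245)); print("bow top",rect("top",c3,.1)); M=cv2.moments(c3);bt=(M["m10"]/M["m00"],M["m01"]/M["m00"])
d=cv2.inRange(hs,(0,0,0),(180,255,75)); c4,_,_=big(d,(274,196,288,212)); M=cv2.moments(c4);bs=(M["m10"]/M["m00"],M["m01"]/M["m00"]); print(bt,bs,cv2.boundingRect(c4),tri(bs,bt))
wd=cv2.inRange(ht,(8,50,120),(25,180,255)); c,f,k=big(wd,(265,175,385,255)); print("board",rect("top",c,.018))
# pins mid
A=cast("top",(112+85/6.25,190+168/6.25),.072);B=cast("top",(112+272/6.25,190+120/6.25),.072);print("pins",A,B,(A+B)/2,np.degrees(np.arctan2(*(A-B)[[1,0]])))
E
```

```text
white ((492.87457275390625, 306.591552734375), (100.66641235351562, 130.63595581054688), 15.041067123413086)
tab ((494.2438049316406, 305.600341796875), (15.370209693908691, 46.672943115234375), 11.811367988586426) 32
138.76785714285714 212.28869047619045
block ((462.72265625, 30.199113845825195), (70.91452026367188, 71.09361267089844), 65.49337768554688)
bow top ((464.6764221191406, 31.782848358154297), (34.56889343261719, 11.92886734008789), 64.076904296875)
(229.13235294117646, 223.18627450980392) (280.1010101010101, 205.1111111111111) (274, 199, 14, 13) (array([0.4646, 0.0317, 0.0919]), np.float64(0.00044169485255834365))
board ((489.2915344238281, -265.3765869140625), (302.6347351074219, 213.25350952148438), 87.84049224853516)
pins [0.4796 0.3502 0.072 ] [0.5039 0.2588 0.072 ] [0.4918 0.3045 0.072 ] 104.89746379129568
```

```bash
cat > plan.py <<'E'
# usage: plan.py x,y,z,yaw ...  (mm, deg) chained from the observed pose
import sys
from h import *
from scipy.spatial.transform import Rotation as R
o=bot.observe();p=o["position"];r=R.from_euler("xyz",o["tool_rot"])
print("now",p*1000,np.degrees(o["tool_rot"]),"F",o["force"],"w",o["grip_width"]*1000,"t",o["clock"],"q",o["qpos"])
for a in sys.argv[1:]:
    v=[float(i) for i in a.split(",")];P=np.array(v[:3])/1000;Q=R.from_euler("xyz",[180,0,v[3]],degrees=True)
    print("slide",(r.inv().apply(P-p)*100).round(2),"turn",np.degrees((r.inv()*Q).as_rotvec()).round(2),"d",np.linalg.norm(P-p).round(3))
    p,r=P,Q
E
python3 plan.py 430,-420,240,55 500,-130,240,90 500,170,240,105 493,306,170,105
```

```text
now [ 176.0702 -599.3844  230.7921] [-179.9434    0.0033   16.3723] F [-0.6728  0.8376 -0.3901] w 85.44481103743703 t 0.1 q [ 1.2148  0.5219 -0.0363  1.5999  0.0212  1.0211 -0.1128]
slide [ 29.42 -10.05  -0.91] turn [ -0.06  -0.02 -38.63] d 0.311
slide [ 27.77 -10.9   -0.  ] turn [ -0.   0. -35.] d 0.298
slide [30. -0. -0.] turn [  0.   0. -15.] d 0.3
slide [13.32  2.84  7.  ] turn [0. 0. 0.] d 0.153
```

>>> arm_command(gripper=[8.5, 8.5, 8.5, 8.5, 8.5], slide=[[5.9, -2, -0.2], [11.8, -4, -0.4], [17.7, -6, -0.6], [23.5, -8, -0.8], [29.4, -10, -0.9]], turn=[[0, 0, -7.7], [0, 0, -15.4], [0, 0, -23.1], [0, 0, -30.8], [0, 0, -38.6]], force=40)

```text
clock: 0.72
position: [0.4314, -0.4195, 0.2403]
tool_rot: [-3.141, 0.0, 0.964]
force: [-0.1, -1.0, 0.4]
grip_width: 0.085
```

>>> arm_command(gripper=[8.5, 8.5, 8.5, 8.5, 8.5], slide=[[5.6, -2.2, 0], [11.2, -4.4, 0], [16.8, -6.6, 0], [22.4, -8.8, 0], [27.8, -10.9, 0]], turn=[[0, 0, -7], [0, 0, -14], [0, 0, -21], [0, 0, -28], [0, 0, -35]])

```text
clock: 1.35
position: [0.5004, -0.1287, 0.2403]
tool_rot: [-3.142, 0.0, 1.574]
force: [1.1, -0.5, -0.3]
grip_width: 0.085
```

```bash
python3 plan.py 500,170,240,105 493,306,170,105
```

```text
now [ 500.4299 -128.6959  240.2796] [-179.9951    0.0041   90.2046] F [ 1.0632 -0.479  -0.333 ] w 84.96218318271646 t 1.35 q [ 0.5156  0.3722 -0.4883  1.8538  0.209   0.9661 -0.0604]
slide [29.87  0.06  0.03] turn [ -0.01   0.   -14.8 ] d 0.299
slide [13.32  2.84  7.  ] turn [0. 0. 0.] d 0.153
```

>>> arm_command(gripper=[8.5, 8.5, 8.5, 8.5, 8.5], slide=[[6, 0, 0], [12, 0, 0], [18, 0, 0], [24, 0, 0], [29.9, 0, 0]], turn=[[0, 0, -3], [0, 0, -6], [0, 0, -9], [0, 0, -12], [0, 0, -14.8]])

```text
clock: 1.98
position: [0.5002, 0.1701, 0.2403]
tool_rot: [-3.141, 0.0, 1.83]
force: [0.2, -1.0, 0.2]
grip_width: 0.0847
```

>>> arm_command(gripper=[6, 6, 6, 6, 6], slide=[[4, 0.8, 1], [8, 1.6, 3], [11, 2.4, 5], [13.3, 2.8, 7], [13.3, 2.8, 7]], turn=[[0, 0, 0], [0, 0, 0], [0, 0, 0], [0, 0, 0], [0, 0, 0]])

```text
clock: 2.6
position: [0.4923, 0.3054, 0.1688]
tool_rot: [-3.139, -0.0, 1.831]
force: [0.3, -1.1, 0.1]
grip_width: 0.0601
```

```bash
python3 - <<'E'
from h import *
t=vision.grab_frame("top");s=vision.grab_frame("side")
r=lambda a:cv2.resize(a,(400,300),interpolation=cv2.INTER_CUBIC)
cv2.imwrite("pics/z2.png",np.hstack([r(t[178:250,96:192]),r(s[200:305,190:330])]))
E
python3 plan.py 493,306,72,105
```

```text
now [493.6769 303.6722 170.2738] [-179.9686    0.022   104.7764] F [-0.3234 -0.0095 -0.1303] w 59.993667369182575 t 2.7 q [-0.2378  0.5807 -0.5947  1.7588  0.3953  0.9247 -0.741 ]
slide [ 0.25 -0.    9.83] turn [-0.03  0.02 -0.22] d 0.098
```

View pics/z2.png

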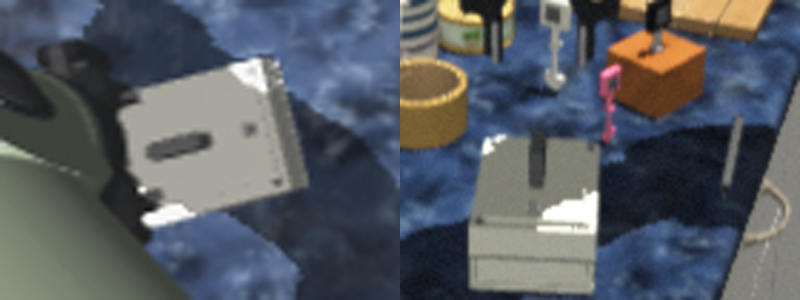

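Run:
```python
from h import *
p=bot.observe()["position"]
for n in("side","top"): print(n,proj(n,p),proj(n,[.493,.306,.087]))
```

```text
side [239.3307 223.4352] [238.8741 254.9787]
top [130.0667 212.9738] [138.5441 212.7206]
```

>>> arm_command(gripper=[6, 6, 6, 6, 6], slide=[[0.1, 0, 3], [0.1, 0, 6], [0.1, 0, 8.5], [0.1, 0, 9.7], [0.1, 0, 9.7]], turn=[[0, 0, 0], [0, 0, 0], [0, 0, 0], [0, 0, 0], [0, 0, 0]])

```text
clock: 3.32
position: [0.4936, 0.3046, 0.0735]
tool_rot: [-3.141, 0.0, 1.828]
force: [-0.7, -0.2, -0.2]
grip_width: 0.06
```

>>> arm_command(gripper=[0, 0, 0, 0, 0], slide=[[0, 0, 0], [0, 0, 0], [0, 0, 0], [0, 0, 0], [0, 0, 0]], turn=[[0, 0, 0], [0, 0, 0], [0, 0, 0], [0, 0, 0], [0, 0, 0]], force=40)

```text
clock: 3.95
position: [0.4939, 0.3052, 0.0739]
tool_rot: [3.141, -0.0, 1.828]
force: [-0.3, -1.3, 7.3]
grip_width: 0.0113
```

```bash
python3 plan.py
```

```text
now [493.8572 305.1921  73.946 ] [179.9405  -0.0033 104.7622] F [-0.2763 -1.3225  7.2513] w 11.259999741524547 t 3.95 q [-0.2925  0.7093 -0.5233  1.8181  0.4997  0.7478 -0.8279]
```

>>> arm_command(gripper=[0, 0, 0, 0, 0], slide=[[0, 0, -1], [0, 0, -2.5], [0, 0, -5], [0, 0, -8.5], [0, 0, -12]], turn=[[0, 0, 0], [0, 0, 0], [0, 0, 0], [0, 0, 0], [0, 0, 0]], force=60)

```text
clock: 4.58
position: [0.4932, 0.3051, 0.1953]
tool_rot: [3.141, -0.0, 1.829]
force: [0.2, 0.3, -1.3]
grip_width: 0.0111
```

```bash
python3 -c "
from h import *
cv2.imwrite('pics/s3.png',vision.grab_frame('side')[180:320,180:340]);a=cv2.imread('pics/s3.png');cv2.imwrite('pics/s3.png',cv2.resize(a,None,fx=3,fy=3))"
python3 plan.py 500,60,194,95 485,-220,194,90
```

```text
now [494.4973 306.3786 199.7074] [179.7023  -0.105  104.7865] F [1.7267 0.9142 4.9957] w 10.522743605277485 t 4.625 q [-0.2265  0.5464 -0.6135  1.7319  0.3708  0.9756 -0.7229]
slide [-23.96  -5.76   0.5 ] turn [ 0.29 -0.13  9.79] d 0.247
slide [-27.76  -3.93  -0.  ] turn [-0. -0.  5.] d 0.28
```

View pics/s3.png

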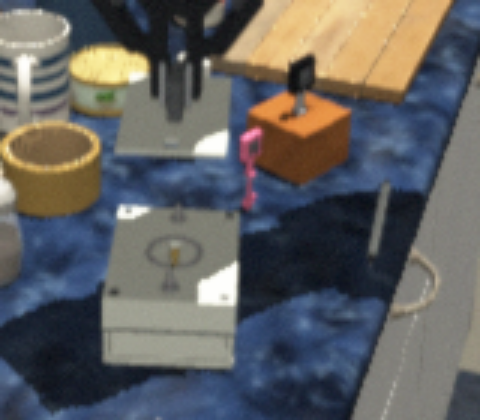

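The plate is held level above the box, and the keyhole ring shows at crop (174,252).

>>> arm_command(gripper=[0, 0, 0, 0, 0], slide=[[-4, -1, 0], [-9, -2.2, 0], [-14, -3.4, 0], [-19, -4.6, 0], [-24, -5.8, 0]], turn=[[0, 0, 2], [0, 0, 4], [0, 0, 6], [0, 0, 8], [0, 0, 9.8]])

```text
clock: 5.25
position: [0.4985, 0.0567, 0.1942]
tool_rot: [3.141, 0.0, 1.657]
force: [1.4, -0.9, -0.6]
grip_width: 0.011
```

>>> arm_command(gripper=[0, 0, 0, 0, 0], slide=[[-6, -0.8, 0], [-12, -1.7, 0], [-18, -2.6, 0], [-24, -3.4, 0], [-27.8, -3.9, 0]], turn=[[0, 0, 1], [0, 0, 2], [0, 0, 3], [0, 0, 4], [0, 0, 5]])

```text
clock: 5.88
position: [0.4831, -0.225, 0.1941]
tool_rot: [3.141, 0.001, 1.567]
force: [1.4, 1.2, -1.2]
grip_width: 0.0111
```

```bash
python3 - <<'E'
from h import *
t=vision.grab_frame("top");s=vision.grab_frame("side");cv2.imwrite("pics/t4.png",t);cv2.imwrite("pics/s4.png",s)
r=lambda a:cv2.resize(a,(400,300),interpolation=cv2.INTER_CUBIC)
cv2.imwrite("pics/z4.png",np.vstack([np.hstack([r(t[190:238,112:176]),r(s[235:310,190:290])]),np.hstack([r(t[170:260,270:390]),r(s[140:230,200:320])])]))
E
python3 plan.py 482,-230,36,90
```

```text
now [ 482.8277 -226.4479  193.7519] [179.9959   0.0767  89.6219] F [ 0.4862 -0.0584 -0.8772] w 10.900063846848946 t 5.975 q [ 0.6827  0.4562 -0.4749  1.8632  0.2652  0.8841  0.0733]
slide [-0.33 -0.08 15.78] turn [ 0.    0.08 -0.38] d 0.158
```

View pics/z4.png

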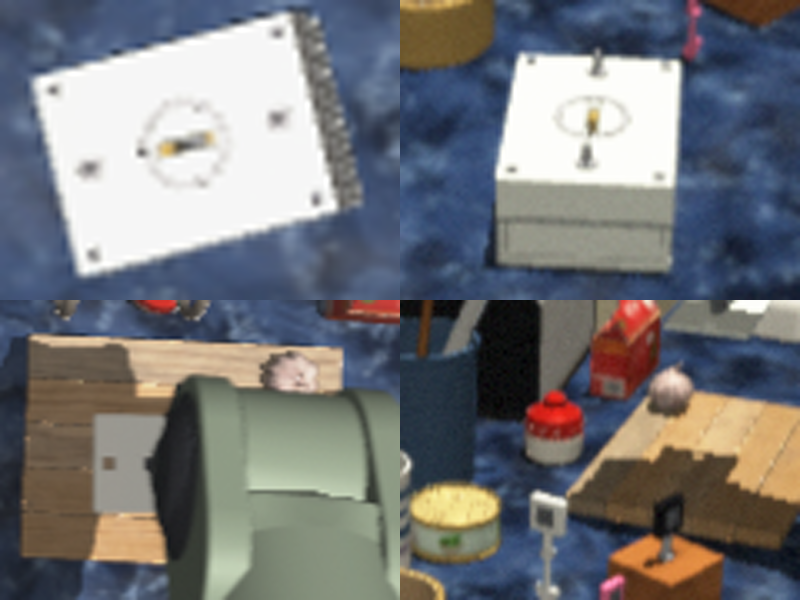

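The keyhole is now clear: top at about (142,213), side at about (238,264). The plate is over the middle-left of the board, clear of the garlic. I'll lower it and measure the keyhole.

>>> arm_command(gripper=[0, 0, 0, 0, 0], slide=[[0, 0, 4], [0, 0, 8.5], [0, 0, 13], [0, 0, 15.6], [0, 0, 15.9]], turn=[[0, 0, 0], [0, 0, 0], [0, 0, 0], [0, 0, 0], [0, 0, 0]])

```text
clock: 6.6
position: [0.4834, -0.2211, 0.0336]
tool_rot: [-3.14, -0.001, 1.571]
force: [-0.2, 0.3, -0.2]
grip_width: 0.0109
```

>>> arm_command(gripper=[0, 0, 0, 0], slide=[[0, 0, 0.2], [0, 0, 0.4], [0, 0, 0.5], [0, 0, 0.5]], turn=[[0, 0, 0], [0, 0, 0], [0, 0, 0], [0, 0, 0]])

```text
clock: 7.1
position: [0.4839, -0.2222, 0.0296]
tool_rot: [3.141, 0.0, 1.57]
force: [0.0, -0.9, -1.6]
grip_width: 0.011
```

```bash
python3 - <<'E'
from h import *
t=cv2.imread("pics/t4.png");s=cv2.imread("pics/s4.png")
def blob(im,roi):
    x0,y0,x1,y1=roi;g=im[y0:y1,x0:x1].astype(float);w=np.clip(225-g.min(2),0,None)*(g.min(2)<190)
    yy,xx=np.mgrid[y0:y1,x0:x1];return (w*xx).sum()/w.sum(),(w*yy).sum()/w.sum()
bt=blob(t,(136,210,148,216));
bs=blob(s,(236,260,242,269))
print(bt,bs,tri(bs,bt),cast("top",bt,.06),cast("side",bs,.06))
h=cv2.cvtColor(t,cv2.COLOR_BGR2HSV);c,_,_=big(cv2.inRange(h,(0,0,190),(180,40,255)),(112,190,176,238));print(rect("top",c,.060))
A=cast("top",(112+90/6.25,190+168/6.25),.068);B=cast("top",(112+278/6.25,190+119/6.25),.068);print("pins",(A+B)/2,np.degrees(np.arctan2(*(A-B)[[1,0]])))
E
python3 plan.py
```

```text
(np.float64(140.8569931901519), np.float64(212.6993190151912)) (np.float64(237.72438524590163), np.float64(265.0230532786885)) (array([0.4937, 0.3077, 0.0597]), np.float64(0.0023484248683212972)) [0.4926 0.3073 0.06  ] [0.4947 0.3084 0.06  ]
((492.836669921875, 307.205322265625), (100.84361267089844, 130.86598205566406), 15.04107666015625)
pins [0.492 0.303 0.068] 105.11005779771438
now [ 483.9056 -222.2322   29.6474] [179.9745   0.0142  89.9673] F [ 0.0141 -0.9046 -1.6471] w 11.023780904522194 t 7.1 q [ 0.5765  0.7027 -0.3526  1.9638  0.4416  0.5496 -0.0809]
```

>>> arm_command(gripper=[0, 0, 0, 0], slide=[[0, 0, 0.1], [0, 0, 0.2], [0, 0, 0.3], [0, 0, 0.3]], turn=[[0, 0, 0], [0, 0, 0], [0, 0, 0], [0, 0, 0]])

```text
clock: 7.6
position: [0.4839, -0.2222, 0.0286]
tool_rot: [3.141, 0.002, 1.57]
force: [-18.0, 6.6, 60.0]
grip_width: 0.0113
```

>>> arm_command(gripper=[0, 0, 2, 4, 6], slide=[[0, 0, -0.15], [0, 0, -0.2], [0, 0, -0.2], [0, 0, -0.2], [0, 0, -0.2]], turn=[[0, 0, 0], [0, 0, 0], [0, 0, 0], [0, 0, 0], [0, 0, 0]])

```text
clock: 8.22
position: [0.4838, -0.2221, 0.0282]
tool_rot: [-3.141, -0.0, 1.57]
force: [-0.1, -0.0, -0.7]
grip_width: 0.0558
```

>>> arm_command(gripper=[6, 6, 6, 6, 6], slide=[[0, 0, 0], [0, 0, -1], [0, 0, -4], [0, 0, -10], [0, 0, -16]], turn=[[0, 0, 0], [0, 0, 0], [0, 0, 0], [0, 0, 0], [0, 0, 0]])

```text
clock: 8.85
position: [0.4834, -0.2218, 0.1906]
tool_rot: [-3.141, -0.0, 1.571]
force: [0.5, -1.5, 0.5]
grip_width: 0.0601
```

```bash
python3 plan.py 465,32,192,65
```

```text
now [ 483.4431 -221.8288  190.6267] [-179.9927   -0.0212   89.9918] F [ 0.5077 -1.4989  0.5317] w 60.07158632440413 t 8.85 q [ 0.6851  0.4609 -0.4885  1.8683  0.274   0.879   0.0632]
slide [25.38 -1.85 -0.13] turn [-0.01 -0.02 24.99] d 0.255
```

>>> arm_command(gripper=[5, 5, 5, 5, 5], slide=[[6, -0.4, 0], [12, -0.9, 0], [18, -1.3, 0], [23, -1.7, 0], [25.4, -1.9, 0]], turn=[[0, 0, 5], [0, 0, 10], [0, 0, 15], [0, 0, 20], [0, 0, 25]])

```text
clock: 9.48
position: [0.4645, 0.0347, 0.1891]
tool_rot: [3.141, -0.001, 1.134]
force: [-0.6, -0.1, 0.0]
grip_width: 0.0499
```

```bash
python3 - <<'E'
from h import *
t=vision.grab_frame("top");s=vision.grab_frame("side")
r=lambda a:cv2.resize(a,(400,300),interpolation=cv2.INTER_CUBIC)
cv2.imwrite("pics/z5.png",np.hstack([r(t[170:260,270:390]),r(s[140:230,220:340])]))
E
python3 plan.py 464.5,31.5,75,65
```

```text
now [464.6678  34.724  189.0969] [179.9709  -0.0573  65.0851] F [ 0.5039 -0.87    0.7247] w 50.24006345061977 t 9.575 q [ 0.1747  0.3589 -0.4674  2.0318  0.2223  0.7981 -0.8579]
slide [-0.31  0.11 11.41] turn [ 0.03 -0.06  0.09] d 0.114
```

View pics/z5.png

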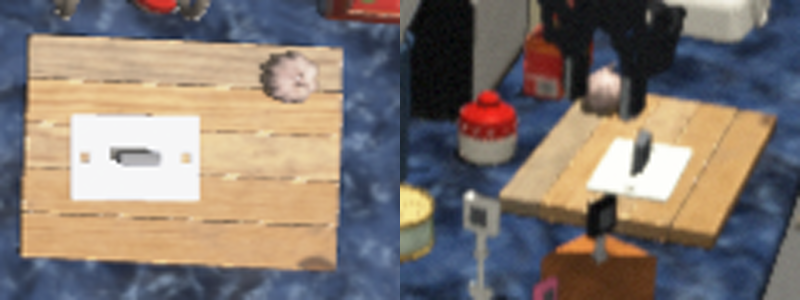

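The plate lies flat, handle up, on the board, and the garlic is untouched. Now I'll grasp the key.

>>> arm_command(gripper=[5, 5, 5, 5, 5], slide=[[-0.2, 0, 3], [-0.3, 0.1, 6], [-0.3, 0.1, 9], [-0.3, 0.1, 11.2], [-0.3, 0.1, 11.2]], turn=[[0, 0, 0], [0, 0, 0], [0, 0, 0], [0, 0, 0], [0, 0, 0]])

```text
clock: 10.2
position: [0.4639, 0.0282, 0.0757]
tool_rot: [-3.14, 0.001, 1.134]
force: [-0.2, 0.5, 0.4]
grip_width: 0.0499
```

>>> arm_command(gripper=[0, 0, 0, 0, 0], slide=[[0, 0, 0], [0, 0, 0], [0, 0, 0], [0, 0, 0], [0, 0, 0]], turn=[[0, 0, 0], [0, 0, 0], [0, 0, 0], [0, 0, 0], [0, 0, 0]], force=40)

```text
clock: 10.82
position: [0.4645, 0.0289, 0.0771]
tool_rot: [3.141, -0.0, 1.134]
force: [-5.2, 1.2, 10.0]
grip_width: 0.0094
```

```bash
python3 plan.py
```

```text
now [464.4787  28.896   77.1026] [179.9766  -0.0074  64.9813] F [-5.2325  1.1919 10.0136] w 9.39230297102037 t 10.825 q [ 0.0964  0.5459 -0.3703  2.1181  0.3752  0.5389 -0.9865]
```

>>> arm_command(gripper=[0, 0, 0, 0, 0], slide=[[0, 0, 0], [0, 0, -2], [0, 0, -5], [0, 0, -8], [0, 0, -11]], turn=[[0, 0, 0], [0, 0, 0], [0, 0, 0], [0, 0, 0], [0, 0, 0]], force=80)

```text
clock: 11.45
position: [0.4645, 0.0287, 0.1879]
tool_rot: [3.141, -0.0, 1.134]
force: [1.3, -0.8, -1.0]
grip_width: 0.0083
```

```bash
python3 plan.py 493,306,187,105
```

```text
now [464.4765  28.6947 187.8594] [179.9649  -0.0164  64.9777] F [ 1.2938 -0.7533 -0.9612] w 8.32596535712303 t 11.45 q [ 0.1924  0.361  -0.4743  2.0339  0.2279  0.7961 -0.8528]
slide [26.33 -9.14  0.09] turn [  0.04  -0.   -40.02] d 0.279
```

>>> arm_command(gripper=[0, 0, 0, 0, 0], slide=[[4, -1.4, -2], [10, -3.4, -2], [15.5, -5.4, -2], [21, -7.3, -2], [26.3, -9.1, -2]], turn=[[0, 0, -8], [0, 0, -16], [0, 0, -24], [0, 0, -32], [0, 0, -40]])

```text
clock: 12.08
position: [0.4934, 0.3073, 0.207]
tool_rot: [3.141, 0.0, 1.837]
force: [0.6, -0.4, -0.3]
grip_width: 0.0086
```

>>> arm_command(gripper=[0, 0, 0], slide=[[0, 0, 2], [0, 0, 3], [0, 0, 3]], turn=[[0, 0, 0], [0, 0, 0], [0, 0, 0]])

```text
clock: 12.45
position: [0.4933, 0.3046, 0.1762]
tool_rot: [-3.141, 0.001, 1.831]
force: [-0.4, -0.3, -0.4]
grip_width: 0.0086
```

```bash
python3 - <<'E'
from h import *
s=vision.grab_frame("side");cv2.imwrite("pics/s6.png",s);t=vision.grab_frame("top");cv2.imwrite("pics/t6.png",t)
a=cv2.resize(s[195:285,195:285],(600,600),interpolation=cv2.INTER_CUBIC);cv2.imwrite("pics/z6.png",a)
p=bot.observe()["position"];print(proj("side",p-[0,0,.0731]),proj("side",p-[0,0,.0251]),proj("side",[.493,.306,.06]))
E
python3 plan.py
```

```text
[238.773  248.5506] [239.0041 230.6914] [238.7474 264.6311]
now [493.7793 305.0355 177.0541] [179.9543   0.0063 104.9109] F [ 0.3079 -0.6654 -0.3194] w 8.801119051176304 t 12.55 q [-0.209   0.5827 -0.6412  1.7506  0.4179  0.9476 -0.7594]
```

View pics/z6.png

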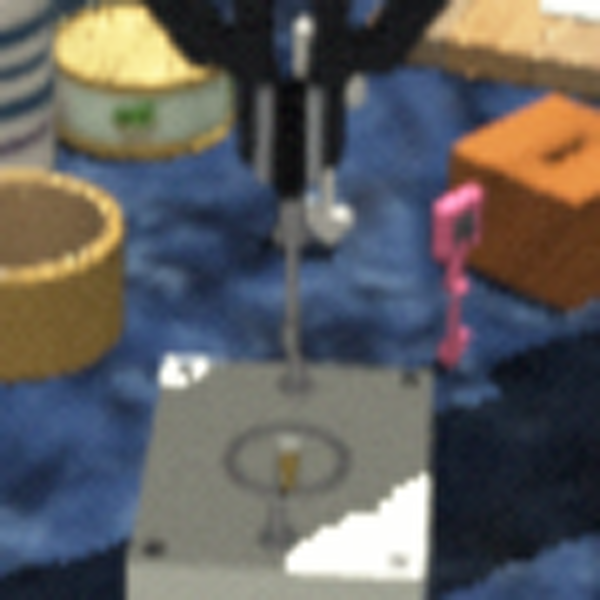

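The key hangs vertically, with the shank near column 238.8 and the ring centre near column 238.0, so it sits about 1 mm short of the hole in x. I'll shift it, descend to the mouth and feel for it.

>>> arm_command(gripper=[0, 0, 0, 0, 0], slide=[[0, 0.05, 1.5], [0, 0.07, 3], [0, 0.07, 4], [0, 0.07, 4], [0, 0.07, 4]], turn=[[0, 0, 0], [0, 0, 0], [0, 0, 0], [0, 0, 0], [0, 0, 0]])

```text
clock: 13.18
position: [0.4941, 0.3059, 0.1365]
tool_rot: [3.141, -0.0, 1.832]
force: [-0.2, -0.1, 0.2]
grip_width: 0.0088
```

```bash
python3 - <<'E'
from h import *
s=vision.grab_frame("side");cv2.imwrite("pics/s7.png",s)
a=cv2.resize(s[220:280,208:268],(600,600),interpolation=cv2.INTER_CUBIC);cv2.imwrite("pics/z7.png",a)
E
python3 plan.py
```

```text
now [494.1897 305.9513 136.6677] [179.9704  -0.0131 104.9727] F [ 0.4895  0.0106 -0.5169] w 8.636783207924562 t 13.225 q [-0.2304  0.6343 -0.614   1.7797  0.4612  0.8746 -0.7938]
```

View pics/z7.png

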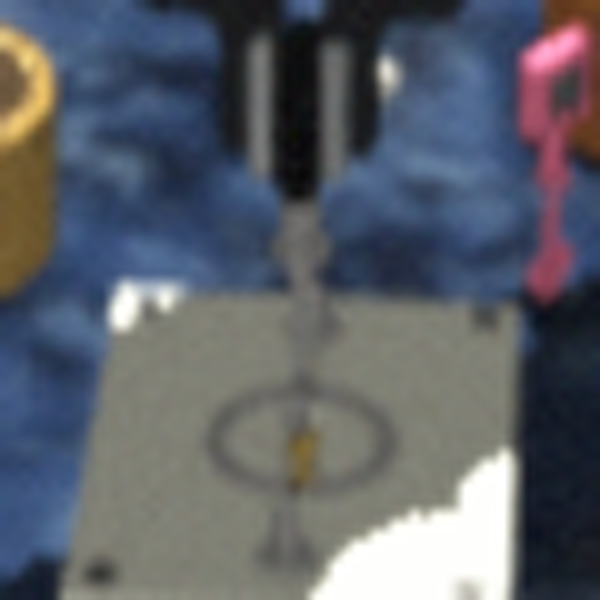

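Run:
```python
from h import *
p=bot.observe()["position"];y=np.array([-.259,.966,0])
f=lambda q:((proj("side",q)-[208,220])*10).round(0)
C=np.array([.4940,.3063,.06])
print("tip",f(p-[0,0,.0731]),"tip near",f(p-[0,0,.0731]+.012*y),"bit top near",f(p-[0,0,.0561]+.012*y),"collar",f(p-[0,0,.0251]),"bowbottom",f(p-[0,0,.002]))
print("hole",f(C),"slot near/far",f(C+.014*y),f(C-.014*y))
s=cv2.imread("pics/s7.png")
a=np.vstack([cv2.resize(s[240:272,222:254],(600,600),interpolation=cv2.INTER_LANCZOS4)])
a=cv2.convertScaleAbs(a,alpha=1.6,beta=-60);cv2.imwrite("pics/z8.png",a)
```

```text
tip [303. 433.] tip near [299. 461.] bit top near [300. 400.] collar [305. 259.] bowbottom [306. 174.]
hole [303. 446.] slot near/far [299. 480.] [307. 413.]
```

View pics/z8.png

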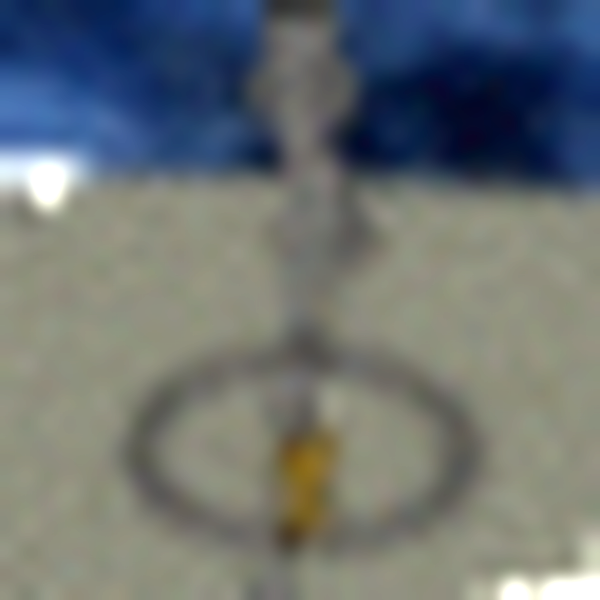

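The shank column matches the ring centre column (302), with the tip just above the far half of the slot. I'll feel for entry.

>>> arm_command(gripper=[0, 0, 0, 0], slide=[[0, 0, 0.3], [0, 0, 0.6], [0, 0, 0.7], [0, 0, 0.7]], turn=[[0, 0, 0], [0, 0, 0], [0, 0, 0], [0, 0, 0]])

```text
clock: 13.72
position: [0.494, 0.3057, 0.1292]
tool_rot: [-3.141, 0.0, 1.832]
force: [1.0, 0.1, -1.0]
grip_width: 0.0089
```

>>> arm_command(gripper=[0, 0, 0, 0], slide=[[0, 0, 0.1], [0, 0, 0.2], [0, 0, 0.3], [0, 0, 0.3]], turn=[[0, 0, 0], [0, 0, 0], [0, 0, 0], [0, 0, 0]])

```text
clock: 14.22
position: [0.494, 0.3058, 0.1262]
tool_rot: [-3.141, -0.0, 1.832]
force: [-0.5, -0.4, -0.6]
grip_width: 0.009
```

>>> arm_command(gripper=[0, 0, 0, 0, 0], slide=[[0, 0, 0.1], [0, 0, 0.2], [0, 0, 0.3], [0, 0, 0.4], [0, 0, 0.4]], turn=[[0, 0, 0], [0, 0, 0], [0, 0, 0], [0, 0, 0], [0, 0, 0]])

```text
clock: 14.85
position: [0.494, 0.3057, 0.1222]
tool_rot: [-3.141, 0.0, 1.832]
force: [0.9, 0.5, -0.8]
grip_width: 0.0084
```

>>> arm_command(gripper=[0, 0, 0, 0, 0], slide=[[0, 0, 0.1], [0, 0, 0.2], [0, 0, 0.3], [0, 0, 0.4], [0, 0, 0.4]], turn=[[0, 0, 0], [0, 0, 0], [0, 0, 0], [0, 0, 0], [0, 0, 0]])

```text
clock: 15.48
position: [0.4942, 0.3064, 0.1189]
tool_rot: [3.14, -0.001, 1.832]
force: [-1.8, 0.6, 9.6]
grip_width: 0.009
```

>>> arm_command(gripper=[0, 0, 0, 0, 0], slide=[[0, 0, 0.1], [0, 0, 0.2], [0, 0, 0.3], [0, 0, 0.4], [0, 0, 0.4]], turn=[[0, 0, 0], [0, 0, 0], [0, 0, 0], [0, 0, 0], [0, 0, 0]])

```text
clock: 16.1
position: [0.4946, 0.3062, 0.1149]
tool_rot: [3.14, -0.001, 1.832]
force: [-0.2, 1.0, 6.3]
grip_width: 0.0086
```

>>> arm_command(gripper=[0, 0, 0, 0, 0], slide=[[0, 0, 0.1], [0, 0, 0.2], [0, 0, 0.3], [0, 0, 0.4], [0, 0, 0.4]], turn=[[0, 0, 0], [0, 0, 0], [0, 0, 0], [0, 0, 0], [0, 0, 0]])

```text
clock: 16.73
position: [0.4939, 0.3057, 0.11]
tool_rot: [-3.141, -0.0, 1.832]
force: [0.8, 3.1, -3.3]
grip_width: 0.0089
```

>>> arm_command(gripper=[0, 0, 0, 0, 0], slide=[[0, 0, 0.1], [0, 0, 0.2], [0, 0, 0.3], [0, 0, 0.4], [0, 0, 0.4]], turn=[[0, 0, 0], [0, 0, 0], [0, 0, 0], [0, 0, 0], [0, 0, 0]])

```text
clock: 17.35
position: [0.4944, 0.3063, 0.1071]
tool_rot: [3.14, -0.0, 1.832]
force: [1.2, 1.8, 10.7]
grip_width: 0.009
```

Past the first pins and onto the second pair.

>>> arm_command(gripper=[0, 0, 0, 0, 0], slide=[[0, 0, 0.1], [0, 0, 0.2], [0, 0, 0.3], [0, 0, 0.4], [0, 0, 0.4]], turn=[[0, 0, 0], [0, 0, 0], [0, 0, 0], [0, 0, 0], [0, 0, 0]])

```text
clock: 17.98
position: [0.4943, 0.3058, 0.1025]
tool_rot: [3.141, -0.0, 1.832]
force: [3.0, 2.5, 2.6]
grip_width: 0.009
```

>>> arm_command(gripper=[0, 0, 0, 0, 0], slide=[[0, 0, 0.1], [0, 0, 0.2], [0, 0, 0.3], [0, 0, 0.4], [0, 0, 0.4]], turn=[[0, 0, 0], [0, 0, 0], [0, 0, 0], [0, 0, 0], [0, 0, 0]])

```text
clock: 18.6
position: [0.4936, 0.3055, 0.0979]
tool_rot: [-3.141, 0.0, 1.832]
force: [-1.9, 1.0, -2.8]
grip_width: 0.0087
```

>>> arm_command(gripper=[0, 0, 0, 0, 0], slide=[[0, 0, 0.2], [0, 0, 0.4], [0, 0, 0.6], [0, 0, 0.8], [0, 0, 0.9]], turn=[[0, 0, 0], [0, 0, 0], [0, 0, 0], [0, 0, 0], [0, 0, 0]])

```text
clock: 19.23
position: [0.494, 0.3056, 0.0891]
tool_rot: [-3.141, 0.0, 1.832]
force: [-0.1, -0.1, -1.3]
grip_width: 0.0089
```

>>> arm_command(gripper=[0, 0, 0, 0, 0], slide=[[0, 0, 0.1], [0, 0, 0.2], [0, 0, 0.3], [0, 0, 0.4], [0, 0, 0.4]], turn=[[0, 0, 0], [0, 0, 0], [0, 0, 0], [0, 0, 0], [0, 0, 0]])

```text
clock: 19.85
position: [0.494, 0.3058, 0.0854]
tool_rot: [3.142, 0.0, 1.832]
force: [0.2, -0.1, 0.1]
grip_width: 0.0087
```

>>> arm_command(gripper=[0, 0, 0], slide=[[0, 0, 0.05], [0, 0, 0.1], [0, 0, 0.1]], turn=[[0, 0, 0], [0, 0, 0], [0, 0, 0]])

```text
clock: 20.23
position: [0.4941, 0.3059, 0.0851]
tool_rot: [3.141, 0.0, 1.832]
force: [-4.8, -4.6, 15.7]
grip_width: 0.0092
```

Home: the collar met the box at TCP z 0.0851, with 15 N of push. Now turning.

>>> arm_command(gripper=[0, 0, 0, 0, 0], slide=[[0, 0, 0], [0, 0, 0], [0, 0, 0], [0, 0, 0], [0, 0, 0]], turn=[[0, 0, 5], [0, 0, 10], [0, 0, 15], [0, 0, 20], [0, 0, 20]])

```text
clock: 20.85
position: [0.4942, 0.306, 0.0851]
tool_rot: [3.141, -0.0, 1.482]
force: [-2.3, -2.2, 14.5]
grip_width: 0.0089
```

```bash
python3 plan.py; python3 -c "
from workcell import bot;print(bot.observe()['moment'])"
```

```text
now [494.2007 306.008   85.1177] [179.9461  -0.0096  84.9025] F [-2.2549 -2.1556 14.5157] w 8.938247056637929 t 20.85 q [-0.3194  0.6845 -0.4843  1.8129  0.4457  0.7535 -1.1304]
[-0.6446241   0.77829723  0.09216116]
```

Lateral forces are low, so I'll go on.

>>> arm_command(gripper=[0, 0, 0, 0, 0], slide=[[0, 0, 0], [0, 0, 0], [0, 0, 0], [0, 0, 0], [0, 0, 0]], turn=[[0, 0, 6], [0, 0, 12], [0, 0, 18], [0, 0, 24], [0, 0, 30]])

```text
clock: 21.48
position: [0.4942, 0.3057, 0.0851]
tool_rot: [3.141, -0.0, 0.956]
force: [-3.0, -2.9, 15.5]
grip_width: 0.009
```

>>> arm_command(gripper=[0, 0, 0, 0, 0], slide=[[0, 0, 0], [0, 0, 0], [0, 0, 0], [0, 0, 0], [0, 0, 0]], turn=[[0, 0, 6], [0, 0, 12], [0, 0, 18], [0, 0, 24], [0, 0, 30]])

```text
clock: 22.1
position: [0.4941, 0.3054, 0.0851]
tool_rot: [3.141, 0.0, 0.432]
force: [-3.6, -4.9, 17.0]
grip_width: 0.0089
```

```bash
python3 plan.py; python3 -c "
from workcell import bot;print(bot.observe()['moment'])"
```

```text
now [494.0582 305.4067  85.0811] [179.9648   0.0026  24.7791] F [-3.5674 -4.9299 17.0439] w 8.933222271396398 t 22.1 q [-0.5061  0.6492 -0.213   1.8236  0.2031  0.6901 -1.9725]
[-1.45373545  1.26813417  0.27984829]
```

>>> arm_command(gripper=[0, 0, 0, 0, 0], slide=[[0, 0, 0], [0, 0, 0], [0, 0, 0], [0, 0, 0], [0, 0, 0]], turn=[[0, 0, 3], [0, 0, 6], [0, 0, 8], [0, 0, 9], [0, 0, 9]])

```text
clock: 22.72
position: [0.494, 0.3053, 0.0851]
tool_rot: [3.141, 0.0, 0.279]
force: [-4.2, -6.0, 17.7]
grip_width: 0.0086
```

```bash
python3 -c "
from workcell import bot;print(bot.observe())"
```

```text
{'clock': 22.725, 'qpos': array([-0.53492585,  0.64666482, -0.17196371,  1.82532138,  0.16495417,
        0.68380837, -2.09331169]), 'qd': array([ 0.00206099,  0.00068751, -0.00219559,  0.00124802,  0.00053122,
       -0.00098652,  0.00595639]), 'joint_efforts': array([ -1.16518009, -85.89285135,  -1.66945092, -27.27129579,
        -0.30519954,  -2.74604291,  -0.41920396]), 'position': array([0.49398633, 0.30533824, 0.08509082]), 'tool_rot': array([3.14085531e+00, 1.10939873e-04, 2.78517057e-01]), 'force': array([-4.23008368, -5.97064322, 17.69929515]), 'moment': array([-1.50704823,  1.33639291,  0.19596568]), 'grip_width': 0.008590733072888712}
```

>>> arm_command(gripper=[0, 0, 0], slide=[[0, 0, 0], [0, 0, 0], [0, 0, 0]], turn=[[0, 0, 1], [0, 0, 2], [0, 0, 2]])

```text
clock: 23.1
position: [0.494, 0.3053, 0.0851]
tool_rot: [3.141, 0.0, 0.244]
force: [-4.9, -5.0, 18.8]
grip_width: 0.009
```

```bash
python3 -c "
from workcell import bot;print(bot.observe())"
```

```text
{'clock': 23.1, 'qpos': array([-0.54140814,  0.64618748, -0.16274137,  1.82571238,  0.15623693,
        0.6824458 , -2.12058814]), 'qd': array([ 0.00088527,  0.00087162, -0.00183889,  0.00120617,  0.00088436,
        0.001002  ,  0.00535566]), 'joint_efforts': array([ -1.10081289, -85.81821442,  -1.4633112 , -27.31441498,
        -0.29960294,  -2.78598234,  -0.40717361]), 'position': array([0.49396871, 0.30534718, 0.08509419]), 'tool_rot': array([3.14091013e+00, 1.04153987e-04, 2.43637582e-01]), 'force': array([-4.94822303, -4.96711286, 18.78643202]), 'moment': array([-1.5006162 ,  1.38402872,  0.20780627]), 'grip_width': 0.008950336352929253}
```

>>> arm_command(gripper=[0, 0, 0, 0], slide=[[0, 0, 0], [0, 0, 0], [0, 0, 0], [0, 0, 0]], turn=[[0, 0, 1], [0, 0, 2], [0, 0, 3], [0, 0, 3]])

```text
clock: 23.6
position: [0.4939, 0.3053, 0.0851]
tool_rot: [3.141, 0.0, 0.191]
force: [-4.8, -6.9, 17.5]
grip_width: 0.0087
```

```bash
python3 -c "
from workcell import bot;o=bot.observe();print(o['moment'],o['tool_rot'],o['joint_efforts'][6])"
```

```text
[-1.55236429  1.38504842  0.34094427] [3.14080676e+00 1.77297266e-04 1.91453994e-01] -0.5440515652298927
```

>>> arm_command(gripper=[0, 0, 0, 0], slide=[[0, 0, 0], [0, 0, 0], [0, 0, 0], [0, 0, 0]], turn=[[0, 0, 1], [0, 0, 2], [0, 0, 2], [0, 0, 2]])

```text
clock: 24.1
position: [0.4939, 0.3053, 0.0851]
tool_rot: [3.141, 0.0, 0.157]
force: [-4.9, -5.8, 18.9]
grip_width: 0.0084
```

Run:
```python
from h import *
o=bot.observe();print(o['moment'],o['tool_rot'],o['joint_efforts'][6])
s=vision.grab_frame("side");t=vision.grab_frame("top")
r=lambda a:cv2.resize(a,(400,400),interpolation=cv2.INTER_CUBIC)
cv2.imwrite("pics/z9.png",np.hstack([r(s[235:285,213:263]),r(t[188:238,115:165])]))
```

```text
[-1.6423  1.5183  0.6126] [3.1408 0.0002 0.1573] -0.6388776004314423
```

View pics/z9.png

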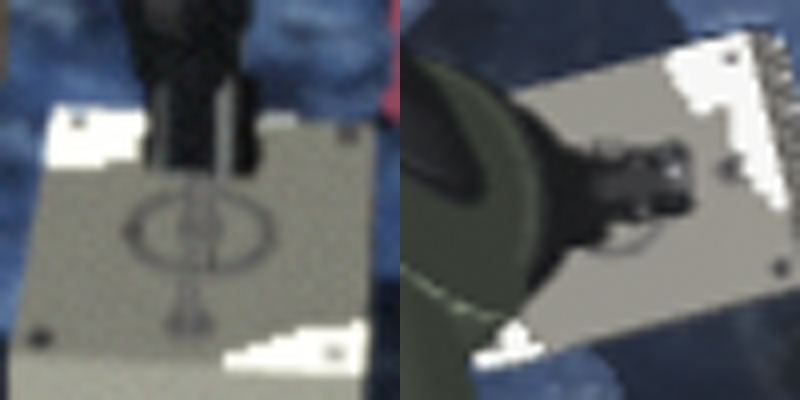

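The ring mark has moved from the +y side to the +x side (crop (133,230)), a quarter turn clockwise, and the collar is on the box. The wrist moment rose from 0.2 to 0.6 N m over the last 5°, so the plug is at its stop. Handing in.

```bash
python3 -c "
from workcell import job_done,bot;o=bot.observe();print(o['clock'],o['position'],o['force'],o['moment'],job_done())"
```

```text
the job is handed in; nothing more can be done
24.2 [0.49388969 0.30531061 0.08510404] [-5.692207   -7.39701494 19.42138202] [-1.60894892  1.51571079  0.6738914 ] None
```

The job is handed in at 24.2 s, with the key in the lock, turned to its stop and still gripped.

- **Cover plate:** I lifted it off the pins and laid it on the board. The picture afterwards shows it flat, handle up, with the garlic untouched. It touched down with 60 N at the wrist for a moment.
- **Key in:** I took the black-bowed key from the wooden block and pushed it past both pairs of sticky pins, at about 10 N each. It came home with the collar on the box at TCP z 0.0851 m. That matches the height expected from where it stood in the block.
- **Key turned:** The tool turned about 96° clockwise. That is more than the key's 89°, because of give in the grip and the push into the stop. The moment about the key's axis rose from 0.2 to 0.67 N m over the last 5°. The last picture shows the ring mark moved a quarter turn from +y to +x.
- **Last state:** The arm is still pressing down with 19 N, with the grip set to 80 N.

**Not resolved:** the two cameras disagreed by about 2 mm on the keyhole's x position. I aimed between them and the key went in without catching. I did not check the tin, tape and salt shaker again at the end, but the gripper never went near them.

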